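# Hang the lipped pad bin on the louvered panel's rail and slide it home under the keeper

## Task

Lift the grey bin that has a hooked lip, keep it upright, and lower it gently, still held, over the open part of the louvered panel's rail until its lip catches on the rail. Then, with the lip riding on the rail, slide it gently along under the keeper roof until it meets the rubber end stop, and leave it hanging there by its lip. Never force or bang the bin against the panel (stay under 25 N), and leave everything else where it stands.

Things in the scene. Friction and masses are not known exactly. Their poses are not given: they have to be found in the camera images.
- panel: Fixed grey louvered panel with a steel rail along its front. Origin: on the bench, below the rail strip's middle. Axes: x from the front (where bins hang) to the back, y along the rail, z up. Rigid. Rail: upright strip 4 mm thick (x -2 to 2), y -130 to 140 mm, 68 mm tall. Free slot behind it, x 2 to 15, 45 mm deep. The rest of the panel lies at x 2 to 130, below the rail's top edge.
- rail_foot (a point): Point on the bench below the open part of the rail: panel x 0, y 0. The rail's top edge is level, but its HEIGHT IS NOT MEASURED: it is clamped anywhere from 148 to 172 mm above the bench, new each time; find it by feel or sight. The rail is open from above where panel y is below 62 mm.
- stop_foot (a point): Point on the bench below the end stop's face: panel x 0, y 120 mm. The stop is a rubber buffer across the rail (x -13 to 17), springy, 2.5 N per mm, 5 mm travel. Before it, y 62 to 120, a keeper roof covers the rail (x -10 to 18 mm, underside 9 mm above the rail's top edge, 4 mm thick), so a lip can only be slid in there. Keeper and stop go up and down with the rail's setting.
- bin_center (a point): Centre of the loose grey plastic bin with a hooked lip: 100 (x) by 56 (y) by 65 mm tall, open top, walls 3 mm, 0.24 to 0.39 kg, pads fixed inside up to 35 mm. x points to the lip side, z up; this point is 32.5 mm above its underside. Grip it from above across the 56 mm width, on the outer walls. A similar bin has no lip.
- bin_lip (a point): Middle of the lip's pocket, at its ceiling: 54.5 mm (x) and 32.5 mm (z) from bin_center, same axes. The lip spans the 56 mm width, is 4 mm thick on top, sticks out 13 mm; its 4 mm leg reaches 16 mm below the ceiling; the pocket is 9 mm wide. Hooked, this point is at the rail's top edge; at the stop, it is 28 mm short of the stop's face. Let go, the hung bin leans up to 6 degrees.
- bin: The lipped bin again; origin at the centre of its underside, same axes.
- plain_bin: Bystander: similar grey bin without a lip, 100 x 56 x 65 mm, holding two white cylinders; origin under its centre.
- shoe_brush: Bystander: wooden shoe brush, bristles down, 170 x 50 x 43 mm; origin under its centre, x along it.
- cleaner: Bystander: white bottle, 64 mm across, 170 mm tall; origin under its centre.
- cream: Bystander: low jar, 60 mm across, 45 mm tall; origin under its centre.
- pad_wheel: Bystander: scouring wheel with a centre hole, lying flat, 90 mm across, 35 mm thick; origin under its centre.
- tub: Bystander: steel bowl, 100 mm across, 70 mm tall; origin under its centre.
There are look-alikes about, which are no part of the job. What is shaped like the bin but purple is not meant.

How it is judged:
By the outcome, as a careful person would: the job done as asked, in the order asked, and still so for the second after the job is handed in, with the robot touching nothing.
It also fails if it takes over 48 s, if anything falls off the work surface, if the arm or the gripper's body presses on something with over 40 N, if the wrist force passes 120 N, or if a joint passes its speed limit or range.

## Robot

A 6-joint arm with a two-finger parallel gripper is mounted at the origin on the work surface. World frame = base frame: x ahead of the robot, y to its left, z up, the work surface at z = 0. Lengths are in m, angles in rad, forces in N, time in s.
With the tool pointing down it reaches from about 0.4 to 0.825 m from the base axis. Payload 7 kg.
Tool frame: the origin (TCP) lies at the very end of the fingers, on their centre line; the grasp point (between the pads) lies 19 mm behind it; x points along the fingers, y is the direction in which the jaws open and shut, and the axes are right-handed (so a half turn about x gives the same grasp; the last joint's range is limited). The gripper opens to 88 mm and grips with 3 to 60 N. Pads are 19 mm wide; open, the fingers measure 130 mm over their backs; the gripper's body (78 mm by 193 mm) begins 47 mm behind the grasp point.
Start: joints at [1.482, 0.359, 0.012, 0, -1.224, -0.288], TCP at [0.248, 0.628, 0.227] pointing down, gripper open.
Joint ranges: [-3.07, 3.07], [-1.43, 2.12], [-1.02, 1.25], [-3.03, 1.67], [-3.05, -0], [-3.03, 3.03]. Speed limits (rad/s): [2.39, 2.39, 3.01, 3.14, 3.14, 3.14].

## Interface

Orientations are given as [roll, pitch, yaw] about the fixed x, y, z axes, in that order (R = Rz(yaw) Ry(pitch) Rx(roll)).
In Python, from station import arm gives the robot as it stands.
- The arm moves only by the shell command python3 -m inch 'ROWS' [OPENING] [FORCE]. ROWS is text: rows parted by semicolons, each of 6 numbers parted by spaces: the shift along the world's x, y, z in units of 30 mm (1.0 is 30 mm), then the turn, a rotation vector about the world's x, y, z in units of 5 degrees (1.0 is 5 degrees). In form: dx dy dz wx wy wz; .... A call has 1 to 12 rows; each row shifts and turns the commanded pose from where the row before left it; what a row does not reach is not made up. A row lasts 1/8 s, in which the tool goes at most 62.5 mm and 10.7 degrees, less where a joint would pass 70% of its speed; a pose out of reach is approached as far as the arm can. A call is refused whole if a number of a shift passes 1 or a number of a turn 1, either way. A call with a gripper value outside its range is refused whole. OPENING is the opening, from 0 (shut) to 1 (fully open), set as the call begins (- or left out, the last holds). The fingers move at their own pace and stop on an object; FORCE is the grip in N (left out, the last holds). Time passes only in rows, so rows that do not move let the fingers close. It gives the time, the measured TCP pose, the force and the opening at its end, in the units of the state.
- arm.get_state(): the state, without advancing time (a new reading comes with each control period).
- arm.grab_frame(name): name is "scene" or "side" or "wrist"; returns a dict with "frame" (420x560x3 uint8, red, green, blue), "range_z" (420x560 float32, m along the optical axis (not along the pixel's ray), 0 where there is no reading), "mtx" (3x3 intrinsics, pixels), "pose" (4x4, takes a point from camera to world coordinates). Camera axes: x right, y up, looking along -z (the intrinsics and any distortion apply to the point x, -y, -z); pixel columns grow to the right and rows downward; lengths in m; the calibration is good to about 2 mm. A picture is of the moment at which its call begins.
- arm.job_done(): hands the job in, once; it reports no verdict.
Trained networks look in a picture, given as the dict that the camera call returned (one of the last four; its "shot" number tells which), for a name from the list of things; names that differ only in an ending like _2 or _b are one class to them, and where a whole thing is asked for, a point or a joint stands for the part that bears it (a point fixed in the world has none). Each returns a list of dicts, best first, with "confidence" (0 to 1); they miss things now and then, are a little off and sometimes report something else, mostly with a low value. They report only what shows in the picture. A call takes as long as a camera call. They do not tell look-alikes from the thing itself.
- arm.search_frame(picture, target): "extent" ([centre column, centre row, width, height] as shares, 0 to 1, of the picture: columns of its width, rows of its height, round what is visible of it).
- arm.masks_of(picture, target): "mask" (420x560 bool, what is visible of it) and "extent" ([centre column, centre row, width, height] as shares, 0 to 1, of the picture: columns of its width, rows of its height, round what is visible of it).
- arm.place_of(picture, target): "position" ([column, row] as shares, 0 to 1, of the picture: columns of its width, rows of its height: a listed point, or the origin of a listed thing).
The state is a dict: "t": time; "q": joint angles; "qd": joint speeds; "joint_efforts": joint torques, N m; "eef_pos": TCP position; "ee_rot": TCP orientation; "force": force on the tool from outside, world axes, zero at the start; "moment": the same for the moment, N m; "width": finger opening in m.
Only numpy, scipy, OpenCV 4.12 (cv2) and the standard library are available. Lean on these libraries where they do the work, as an engineer would, in place of code of your own. Each camera call takes 0.05 s, during which the arm holds its last target. There are 200 camera calls.

## Working session

There is one attempt and no reset: what is moved stays moved. The work goes in short steps, Python scripts to look and compute and a shell command to move; the robot and the scene stay as the last step left them, time stands still between calls to the robot, and variables do not carry over. Pictures are saved under pics/ and viewed, about 8 in all and at most 12, crops included, and the job is handed in when it is done.

```bash
mkdir -p pics; ls; cat > h.py <<'E'
import numpy as np, cv2
from station import arm
def shot(n,f=None):
    p=arm.grab_frame(n)
    if f: cv2.imwrite('pics/'+f,cv2.cvtColor(p['frame'],cv2.COLOR_RGB2BGR))
    return p
def cloud(p):
    K=p['mtx'];T=p['pose'];z=p['range_z']
    v,u=np.mgrid[:z.shape[0],:z.shape[1]]
    P=np.stack([(u-K[0,2])/K[0,0]*z,-(v-K[1,2])/K[1,1]*z,-z],-1)
    W=P@T[:3,:3].T+T[:3,3]; W[z<=0]=np.nan
    return W
E
python3 - <<'E'
from h import *
print(arm.get_state())
for n in ('scene','side'):
    p=shot(n,n+'0.png'); W=cloud(p); print(n,p['mtx'].tolist(),p['pose'].round(3).tolist(),[k for k in p])
    for t in ('panel','bin','plain_bin','bin_center','bin_lip','rail_foot','stop_foot','shoe_brush','cleaner','cream','pad_wheel','tub'):
        for d in arm.place_of(p,t)[:3]:
            c,r=d['position'];u,v=int(c*560),int(r*420)
            if 0<=u<560 and 0<=v<420: print(t,round(d['confidence'],2),u,v,W[v,u].round(3))
E
```

```text
pics
{'t': 0.0, 'q': array([ 1.48210088e+00,  3.59401591e-01,  1.10818541e-02, -3.35928058e-04,
       -1.22412855e+00, -2.88100309e-01]), 'qd': array([-0.0003511 ,  0.00076342,  0.00023192, -0.00034764, -0.00059195,
       -0.00019061]), 'joint_efforts': array([-2.39096429e-03, -5.82713592e+01,  2.93059856e+01,  6.99760705e+00,
        6.95106952e-03, -1.64217281e-04]), 'eef_pos': array([0.24821164, 0.62718339, 0.22562576]), 'ee_rot': array([ 1.67003656,  1.56911445, -1.84846624]), 'force': array([-0.1839307 ,  0.47650458, -0.64897884]), 'moment': array([-0.03874518,  0.02335184, -0.01498105]), 'width': 0.08779500145428891}
scene [[399.2786621691833, 0.0, 274.5576560440681], [0.0, 399.2786621691833, 206.88606053948857], [0.0, 0.0, 1.0]] [[-0.062, -0.808, 0.586, 1.144], [0.998, -0.052, 0.034, 0.034], [0.003, 0.587, 0.81, 1.011], [0.0, 0.0, 0.0, 1.0]] ['frame', 'range_z', 'mtx', 'pose', 'shot']
panel 0.91 296 277 [0.679 0.064 0.061]
bin 0.72 347 216 [nan nan nan]
bin 0.67 342 181 [0.345 0.196 0.06 ]
plain_bin 0.64 196 204 [ 0.461 -0.238  0.06 ]
bin_center 0.73 351 212 [0.442 0.223 0.0
[... 892 characters left out ...]
 [0.288 0.174 0.027]
bin 0.83 246 192 [0.427 0.195 0.024]
plain_bin 0.72 273 285 [ 0.41  -0.282  0.018]
plain_bin 0.23 355 252 [ 0.655 -0.202  0.018]
bin_center 0.91 204 193 [0.291 0.172 0.053]
bin_center 0.7 251 187 [0.445 0.197 0.039]
bin_lip 0.67 260 174 [0.482 0.231 0.065]
bin_lip 0.56 188 182 [0.247 0.225 0.071]
rail_foot 0.81 322 207 [0.647 0.072 0.004]
stop_foot 0.69 303 192 [0.617 0.187 0.001]
shoe_brush 0.56 348 291 [ 0.574 -0.371  0.037]
cleaner 0.66 352 249 [ 0.649 -0.194  0.024]
cleaner 0.23 266 168 [0.527 0.355 0.022]
cream 0.9 266 236 [ 0.44  -0.056  0.013]
pad_wheel 0.62 329 329 [ 0.447 -0.603  0.163]
tub 0.69 263 166 [0.516 0.353 0.032]
tub 0.35 330 331 [ 0.448 -0.608  0.162]
```

```bash
python3 - <<'E'
import cv2
a=cv2.imread('pics/scene0.png');b=cv2.imread('pics/side0.png')
cv2.imwrite('pics/scene0b.png',cv2.resize(a[120:345,80:480],(800,450),interpolation=cv2.INTER_CUBIC))
cv2.imwrite('pics/side0b.png',cv2.resize(b[100:350,150:400],(600,600),interpolation=cv2.INTER_CUBIC))
E
```

```text
(no output)
```

View pics/scene0b.png

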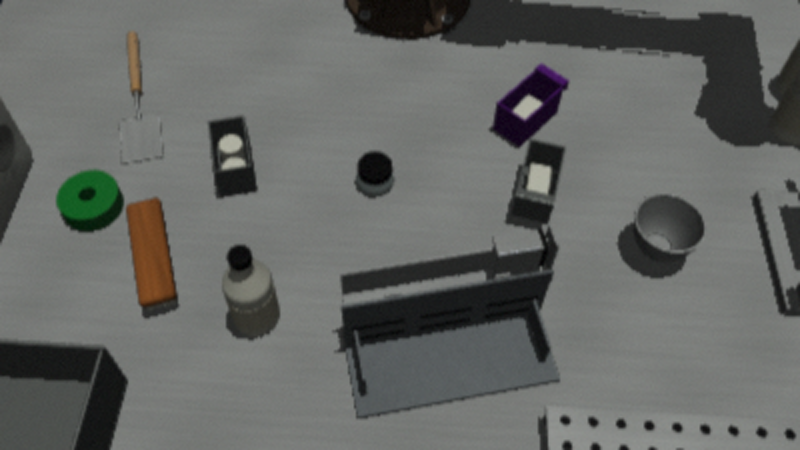

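View pics/side0b.png

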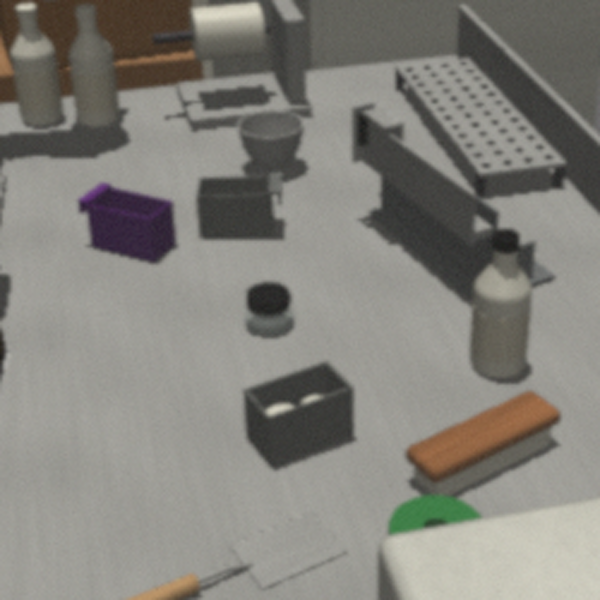

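The scene picture shows the grey lipped bin at about (347,212), full-frame pixels. Its lip faces the panel, and the purple look-alike sits beside it at (345,172). The panel is at (305,280), with the keeper and stop at its +y end (340,250). Next I'll measure the bin and the rail from the depth clouds.

```bash
python3 - <<'E'
from h import *
for n in ('scene','side'):
    p=shot(n); W=cloud(p); P=W.reshape(-1,3); P=P[~np.isnan(P[:,0])]
    B=P[(P[:,0]>.36)&(P[:,0]<.54)&(P[:,1]>.15)&(P[:,1]<.28)&(P[:,2]>.058)&(P[:,2]<.085)]
    r=cv2.minAreaRect((B[:,:2]*1000).astype(np.float32)); print(n,'binrim',len(B),r,np.percentile(B[:,2],[5,50,95]).round(4))
    for q in B[np.lexsort(B[:,:2].T)][:0]: print(q)
    R=P[(P[:,0]>.5)&(P[:,0]<.85)&(P[:,1]>-.1)&(P[:,1]<.26)&(P[:,2]>.12)&(P[:,2]<.22)]
    print(len(R),R.min(0).round(3),R.max(0).round(3))
    for y0 in np.arange(-.1,.25,.02):
        s=R[(R[:,1]>y0)&(R[:,1]<y0+.02)]
        if len(s)>3:
            t=s[s[:,2]>np.percentile(s[:,2],80)]; print(round(y0+.01,3),len(s),s[:,2].max().round(4),t.mean(0).round(4))
E
```

```text
scene binrim 225 ((439.95550537109375, 215.75729370117188), (55.599525451660156, 116.73527526855469), 76.91764068603516) [0.0597 0.0663 0.0707]
1476 [ 0.598 -0.053  0.12 ] [0.708 0.213 0.172]
-0.05 54 0.1555 [ 0.6752 -0.0463  0.1532]
-0.03 86 0.1548 [ 0.6711 -0.0305  0.1525]
-0.01 86 0.1558 [ 0.6659 -0.0103  0.1527]
0.01 104 0.1555 [0.6614 0.0099 0.1526]
0.03 91 0.1556 [0.6557 0.0302 0.1528]
0.05 85 0.1561 [0.6506 0.051  0.1538]
0.07 83 0.1578 [0.6457 0.0702 0.1534]
0.09 82 0.1545 [0.6405 0.09   0.1526]
0.11 81 0.1556 [0.6357 0.1089 0.1533]
0.13 124 0.1712 [0.629  0.1368 0.1661]
0.15 182 0.1698 [0.6292 0.1505 0.1674]
0.17 168 0.1693 [0.6252 0.1698 0.1674]
0.19 154 0.1694 [0.6224 0.1855 0.1671]
0.21 96 0.172 [0.6122 0.2072 0.1665]
side binrim 227 ((444.77728271484375, 214.90931701660156), (66.71451568603516, 113.13562774658203), 78.00408935546875) [0.0587 0.0643 0.0711]
788 [ 0.6   -0.059  0.12 ] [0.712 0.216 0.172]
-0.05 56 0.1577 [ 0.6786 -0.0491  0.1534]
-0.03 62 0.1569 [ 0.6746 -0.0324  0.1534]
-0.01 62 0.157 [ 0.6702 -0.0104  0.1527]
0.01 48 0.156 [0.6642 0.011  0.154 ]
0.03 46 0.1591 [0.6582 0.031  0.1559]
0.05 41 0.1574 [0.654  0.0516 0.154 ]
0.07 44 0.1569 [0.6485 0.0683 0.1537]
0.09 43 0.1561 [0.6443 0.0899 0.1538]
0.11 41 0.1585 [0.6389 0.1082 0.155 ]
0.13 63 0.1712 [0.6336 0.1349 0.1685]
0.15 76 0.1714 [0.6318 0.1476 0.1696]
0.17 69 0.172 [0.6271 0.1706 0.1695]
0.19 82 0.1715 [0.6227 0.1857 0.1676]
0.21 55 0.1699 [0.6163 0.2067 0.1677]
```

```bash
cat >> h.py <<'E'
from scipy.spatial.transform import Rotation as Ro
def tool():
    s=arm.get_state();R=Ro.from_euler('xyz',s['ee_rot']).as_matrix()
    return s,R
def toward(yjaw_deg):
    """rotation vec (5deg units) to bring tool x->down, y-> +-heading yjaw_deg; min"""
    s,R=tool();out=[]
    for a in (yjaw_deg,yjaw_deg+180):
        y=np.array([np.cos(np.radians(a)),np.sin(np.radians(a)),0]);x=np.array([0,0,-1.]);
        T=np.stack([x,y,np.cross(x,y)],1)
        out.append(np.degrees(Ro.from_matrix(T@R.T).as_rotvec())/5)
    return min(out,key=np.linalg.norm)
E
python3 - <<'E'
from h import *
s,R=tool();print(R.round(3));print(toward(-13+90),toward(14.2+90))
print((np.array([.4355,.2165,.226])-s['eef_pos'])/.03)
E
```

```text
[[ 0.    -0.368 -0.93 ]
 [-0.    -0.93   0.368]
 [-1.    -0.    -0.   ]]
[-2.28083790e-06  1.65567655e-04  1.71722051e+00] [-4.17862294e-05  1.62873488e-04  7.15722051e+00]
[  6.23805726 -13.7043185   -0.01889829]
```

```bash
python3 -m inch '.3 -.6 .3 0 0 0;.5 -1 0 0 0 0;.5 -1 0 0 0 0;.5 -1 0 0 0 0.2;.5 -1 0 0 0 .2;.5 -1 0 0 0 .2;.5 -1 0 0 0 .2;.5 -1 0 0 0 .2;.5 -1 0 0 0 .2;.5 -1 0 0 0 .2;.5 -1 0 0 0 .2;.5 -1 0 0 0 .1' 1; python3 -m inch '.4 -1 0 0 0 0;.3 -.6 0 0 0 0;0 0 0 0 0 0;0 0 0 0 0 0'
python3 - <<'E'
from h import *
print(toward(77),arm.get_state()['eef_pos'])
p=shot('wrist','w1.png');W=cloud(p);print(p['pose'].round(3).tolist())
for t in ('bin','bin_center','bin_lip'):
    for d in arm.place_of(p,t)[:2]:
        c,r=d['position'];u,v=int(c*560),int(r*420);print(t,d['confidence'],u,v,W[min(v,419),min(u,559)])
P=W.reshape(-1,3);P=P[~np.isnan(P[:,0])]
B=P[(P[:,0]>.36)&(P[:,0]<.54)&(P[:,1]>.15)&(P[:,1]<.28)&(P[:,2]>.055)&(P[:,2]<.08)]
print(len(B),cv2.minAreaRect((B[:,:2]*1000).astype(np.float32)))
E
```

```text
t: 2.9
eef_pos: [0.4227, 0.2779, 0.2363]
ee_rot: [-2.069, 1.57, 0.844]
force: [0.9, 0.8, -0.1]
width: 0.0875
t: 3.4
eef_pos: [0.4433, 0.2315, 0.236]
ee_rot: [-2.069, 1.57, 0.843]
force: [-0.6, 0.3, 0.3]
width: 0.0877
[-0.00712177  0.00632885  0.02329301] [0.44333625 0.2315081  0.23599414]
[[-0.228, 0.941, 0.251, 0.511], [-0.974, -0.22, -0.059, 0.217], [-0.0, -0.258, 0.966, 0.394], [0.0, 0.0, 0.0, 1.0]]
bin 0.93 294 186 [0.44297427 0.21769488 0.03688632]
bin_center 0.95 290 191 [0.43807579 0.22301613 0.03374218]
bin_center 0.9 332 308 [0.46430852 0.21493235 0.31771302]
bin_lip 0.65 295 145 [0.48645611 0.20836722 0.06804814]
2078 ((442.0989990234375, 218.09425354003906), (56.169986724853516, 112.79988861083984), 77.18482208251953)
```

View pics/w1.png

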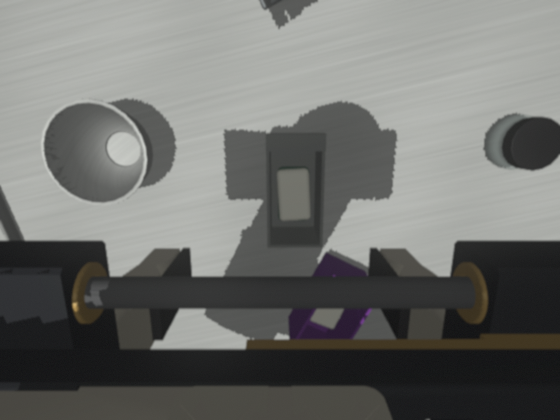

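Seen from the wrist, the bin rim measures 56 x 113 mm, as it should, with its lip at the top (295,145), away from the robot. Bin centre is (0.4358, 0.2195) and yaw -12.8°. Descending to grip.

```bash
python3 -m inch '-.25 -.4 0 0 0 .06;0 0 -1 0 0 0;0 0 -1 0 0 0;0 0 -1 0 0 0;0 0 -1 0 0 0;0 0 -1 0 0 0;0 0 -1 0 0 0;0 0 -.6 0 0 0;0 0 -.4 0 0 0;0 0 0 0 0 0;0 0 0 0 0 0' 1
python3 - <<'E'
from h import *
print(arm.get_state()['eef_pos'],toward(77.2))
E
python3 -m inch '0 0 0 0 0 0;0 0 0 0 0 0;0 0 0 0 0 0;0 0 0 0 0 0;0 0 0 0 0 0;0 0 0 0 0 0;0 0 0 0 0 0;0 0 0 0 0 0' 0 30
```

```text
t: 4.97
eef_pos: [0.4362, 0.2199, 0.0263]
ee_rot: [-2.201, 1.57, 0.718]
force: [-0.0, 0.3, -0.5]
width: 0.0878
[0.43618014 0.21994702 0.02625457] [-0.00765695  0.00877236 -0.00635567]
t: 5.98
eef_pos: [0.4357, 0.2192, 0.0257]
ee_rot: [1.227, 1.57, -2.138]
force: [-1.7, -2.6, 5.1]
width: 0.0558
```

```bash
python3 -m inch '0 0 .3 0 0 0;0 0 .7 0 0 0;0 0 1 0 0 0;0 0 1 0 0 0;0 0 1 0 0 0;0 0 .7 0 0 0;0 0 .3 0 0 0;0 0 0 0 0 0' ; python3 -m inch '.3 -.4 0 0 0 .4;.6 -.8 0 0 0 .8;.7 -.9 0 0 0 .9;.7 -1 0 0 0 .9;.7 -.9 0 0 0 .9;.7 -.9 0 0 0 .8;.4 -.5 0 0 0 .5;.2 -.3 0 0 0 .2;0 0 0 0 0 0;0 0 0 0 0 0;0 0 0 0 0 0'
cat > m.py <<'E'
from h import *
import sys
s=arm.get_state();print('t',s['t'],s['eef_pos'].round(4),'F',s['force'].round(2),'w',s['width'],'turn',toward(104.2).round(3))
p=shot('wrist',sys.argv[1]);W=cloud(p);np.save('W.npy',W)
P=W.reshape(-1,3);P=P[~np.isnan(P[:,0])]
a=np.radians(14.2);O=np.array([.647,.069]);ex=np.array([np.cos(a),np.sin(a)]);ey=np.array([-ex[1],ex[0]])
Q=np.c_[(P[:,:2]-O)@ex,(P[:,:2]-O)@ey,P[:,2]]*1000
z=s['eef_pos'][2]*1000-26; c=(s['eef_pos'][:2]-O)*1000; cc=[c@ex,c@ey]; print('tcp in panel',np.round(cc,1))
L=Q[(abs(Q[:,2]-z-67)<9)&(abs(Q[:,0]-cc[0])<85)&(abs(Q[:,1]-cc[1])<32)]
print('bin pts',len(L),cv2.minAreaRect(L[:,:2].astype(np.float32)) if len(L)>5 else '')
lp=L[L[:,0]>cc[0]+48]; print('lip z',np.percentile(lp[:,2],[10,50,90]).round(1) if len(lp) else '', 'x/y rng',np.percentile(lp[:,0],[2,98]).round(1),np.percentile(lp[:,1],[1,99]).round(1))
for y0 in range(-130,140,20):
    g=Q[(Q[:,1]>y0)&(Q[:,1]<y0+20)&(abs(Q[:,0])<25)&(Q[:,2]>146)&(Q[:,2]<180)]
    if len(g)>5: print(y0,len(g),'x',np.percentile(g[:,0],[3,50,97]).round(1),'z',np.percentile(g[:,2],[10,50,90]).round(1))
E
python3 m.py w2.png
```

```text
t: 6.98
eef_pos: [0.4358, 0.2198, 0.1756]
ee_rot: [-1.606, 1.57, 1.312]
force: [-0.0, 0.4, -3.8]
width: 0.0559
t: 8.35
eef_pos: [0.5645, 0.0491, 0.1753]
ee_rot: [-0.08, 1.57, -2.973]
force: [-0.6, -0.4, -3.1]
width: 0.056
t 8.35 [0.5645 0.0491 0.1753] F [-0.57 -0.37 -3.05] w 0.055960514217213916 turn [ 0.001 -0.005 -0.007]
tcp in panel [-84.9   0.9]
bin pts 11929 ((-61.94758605957031, 0.8067169189453125), (63.76424789428711, 80.92181396484375), 89.42278289794922)
lip z [217.5 218.4 219.2] x/y rng [-36.6 -21.8] [-24.9  30. ]
-130 237 x [-0.8  1.   2.9] z [152.  153.1 154.1]
-110 388 x [-0.9  1.   2.9] z [152.1 153.1 154. ]
-90 398 x [-0.9  0.9  2.9] z [151.9 153.1 154.2]
-70 401 x [-1.   0.9  2.9] z [151.6 153.2 154. ]
-50 404 x [-1.   0.9  2.9] z [151.3 153.2 154.1]
-30 401 x [-1.1  0.6  2.9] z [151.4 153.2 154.2]
-10 398 x [-1.1  0.8  2.9] z [151.4 153.1 153.9]
10 367 x [-1.2  0.6  2.4] z [151.7 153.  154. ]
30 364 x [-1.3  0.5  2.5] z [152.  153.  153.8]
50 859 x [-7.2  1.5 18. ] z [152.2 154.7 166.3]
70 2968 x [-8.5  4.8 17.7] z [165.1 166.1 167. ]
90 2888 x [-8.6  4.9 17.7] z [165.2 166.  166.9]
110 2652 x [-11.    3.8  17.6] z [164.8 166.  166.9]
130 522 x [-12.8  -3.8  12.9] z [150.9 160.7 161.7]
```

View pics/w2.png

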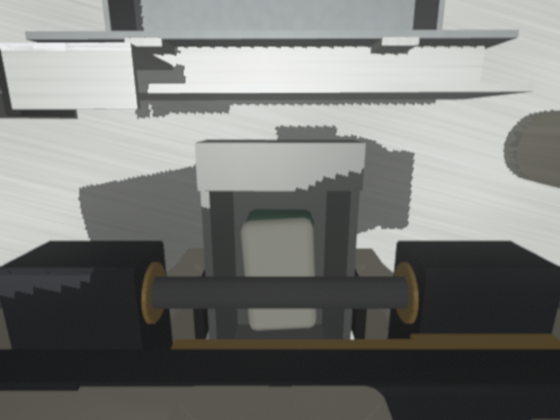

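The wrist picture shows the lip (rows 140–190, columns 197–363) parallel to the rail (row ~95), with the keeper on the left (columns 5–135). The rail top is at z≈153 mm, and the keeper top at 166 mm agrees with that. Next I'll check the lip's yaw and the keeper edge.

```bash
python3 - <<'E'
import numpy as np
W=np.load('W.npy');P=W.reshape(-1,3);P=P[~np.isnan(P[:,0])]
a=np.radians(14.2);O=np.array([.647,.069]);ex=np.array([np.cos(a),np.sin(a)]);ey=np.array([-ex[1],ex[0]])
Q=np.c_[(P[:,:2]-O)@ex,(P[:,:2]-O)@ey,P[:,2]]*1000
L=Q[(abs(Q[:,2]-218.4)<3)&(Q[:,0]>-45)&(Q[:,0]<-10)&(abs(Q[:,1]-2)<40)]
print('lip y',L[:,1].min(),L[:,1].max())
b=[];
for y in range(-24,30,4):
    g=L[(L[:,1]>y)&(L[:,1]<y+4)]; b.append((y+2,g[:,0].max(),g[:,0].min(),g[:,2].mean()))
b=np.array(b);print(b.round(1).tolist());print('yaw deg of tip line',np.degrees(np.polyfit(b[:,0],b[:,1],1)[0]),'z slope deg y',np.degrees(np.polyfit(b[:,0],b[:,3],1)[0]),'z slope deg x',np.degrees(np.polyfit(L[:,0],L[:,2],1)[0]))
K=Q[(abs(Q[:,2]-166)<3)&(abs(Q[:,0]-4)<8)]
print('keeper y',np.percentile(K[:,1],[0,1,99,100]))
S=Q[(Q[:,1]>100)&(Q[:,1]<150)&(abs(Q[:,0]-2)<17)&(Q[:,2]>140)]
for y in range(100,150,4):
    g=S[(S[:,1]>y)&(S[:,1]<y+4)]
    if len(g): print(y,len(g),np.percentile(g[:,2],[2,50,98]).round(1),np.percentile(g[:,0],[2,98]).round(1))
E
```

```text
lip y -25.643378763758214 30.800913025600714
[[-22.0, -21.7, -39.7, 218.3], [-18.0, -21.8, -38.1, 218.4], [-14.0, -21.8, -37.9, 218.4], [-10.0, -21.8, -37.9, 218.4], [-6.0, -21.7, -38.0, 218.4], [-2.0, -21.7, -37.9, 218.4], [2.0, -21.7, -37.9, 218.4], [6.0, -21.7, -38.0, 218.3], [10.0, -21.7, -37.9, 218.4], [14.0, -21.7, -37.9, 218.4], [18.0, -21.7, -37.8, 218.4], [22.0, -21.7, -37.9, 218.4], [26.0, -21.7, -43.6, 218.4], [30.0, -21.7, -44.7, 218.3]]
yaw deg of tip line 0.04540487304275846 z slope deg y 0.0002125798101128319 z slope deg x 0.14230758563685636
keeper y [ 68.23683525  68.85112062 126.43179381 127.70553848]
100 577 [164.7 166.1 167.4] [-8.9 17.9]
104 590 [164.6 166.1 167.4] [-8.9 17.9]
108 572 [164.7 166.  167.4] [-8.9 17.9]
112 571 [164.7 166.1 167.5] [-8.9 17.9]
116 589 [164.5 166.  167.4] [-8.9 17.9]
120 581 [164.7 166.  167.4] [-8.9 17.9]
124 637 [141.5 165.5 167.1] [-12.3  17.7]
128 212 [159.8 161.1 162.4] [-12.4  15.4]
132 226 [159.2 160.8 162. ] [-11.9  11.1]
140 134 [141.1 150.9 153.3] [-13.2  -0.7]
144 3 [149.8 150.  151.5] [-11.2 -10.3]
```

```bash
python3 -m inch '.25 .06 0 0 0 0;.5 .13 0 0 0 0;.25 .06 0 0 0 0;0 0 -.4 0 0 0;0 0 -.6 0 0 0;0 0 -.3 0 0 0;0 0 0 0 0 0;0 0 0 0 0 0'; cat >> m.py <<'E'
L=Q[(Q[:,2]>z+60)&(Q[:,2]<z+80)&(Q[:,0]>cc[0]+46)&(Q[:,0]<cc[0]+75)&(abs(Q[:,1]-cc[1]-1.7)<22)]
t=[L[(L[:,1]>y)&(L[:,1]<y+4)][:,0].max() for y in np.arange(cc[1]-18,cc[1]+18,4)]
print('tip',np.median(t).round(2),'pocket',(np.median(t)-8.5).round(2),'lip top z',np.median(L[:,2]).round(2),'target .9,153')
E
python3 m.py w3.png
```

```text
t: 9.4
eef_pos: [0.5952, 0.0562, 0.1371]
ee_rot: [3.032, 1.57, 0.138]
force: [-0.0, 0.3, -3.5]
width: 0.0557
t 9.4 [0.5952 0.0562 0.1371] F [-0.01  0.34 -3.5 ] w 0.055749475181228865 turn [-0.001  0.009 -0.003]
tcp in panel [-53.3   0.3]
bin pts 11902 ((-30.242300033569336, 0.039890289306640625), (63.825408935546875, 80.62957000732422), 89.15341186523438)
lip z [179.3 180.1 180.9] x/y rng [-5.   9.7] [-25.5  29.3]
-130 93 x [-0.8  1.9  3.3] z [147.4 152.8 153.9]
-110 572 x [-0.8  1.4  3.2] z [150.9 153.1 153.9]
-90 548 x [-0.7  1.3  3.1] z [150.8 153.1 154. ]
-70 545 x [-0.8  1.3  3.1] z [151.2 153.1 154. ]
-50 458 x [-0.8  1.3  3. ] z [151.9 153.1 153.9]
-30 2029 x [-23.8  -4.6   9.7] z [160.4 177.1 179.9]
-10 1376 x [-5.9  2.9  9.7] z [173.8 179.6 179.9]
10 2211 x [-23.8  -3.6   9.8] z [161.4 178.7 179.9]
30 382 x [-1.2  0.9  2.8] z [151.9 153.  154.1]
50 1308 x [-7.5  2.2 18.1] z [152.  159.1 166.2]
70 4239 x [-8.6  4.9 17.8] z [165.2 166.  166.9]
90 3257 x [-8.8  3.8 17.8] z [165.2 166.  166.8]
tip 9.76 pocket 1.26 lip top z 180.14 target .9,153
```

```bash
python3 -m inch '0 0 -.1 0 0 0;0 0 -.1 0 0 0;0 0 -.1 0 0 0;0 0 -.1 0 0 0;0 0 -.1 0 0 0;0 0 -.1 0 0 0;0 0 0 0 0 0'; python3 -m inch '0 0 -.05 0 0 0;0 0 -.03 0 0 0;0 0 -.03 0 0 0;0 0 -.02 0 0 0;0 0 0 0 0 0;0 0 0 0 0 0'
```

```text
t: 10.32
eef_pos: [0.5947, 0.0561, 0.1182]
ee_rot: [0.08, 1.57, -2.814]
force: [0.0, 0.2, -3.1]
width: 0.0557
t: 11.08
eef_pos: [0.5949, 0.0561, 0.1147]
ee_rot: [2.387, 1.571, -0.507]
force: [0.5, 0.7, -4.1]
width: 0.0557
```

```bash
python3 -m inch '0 0 -.015 0 0 0;0 0 -.015 0 0 0;0 0 0 0 0 0;0 0 0 0 0 0'; python3 -m inch '0 0 -.015 0 0 0;0 0 -.015 0 0 0;0 0 0 0 0 0;0 0 0 0 0 0'
```

```text
t: 11.58
eef_pos: [0.5949, 0.0561, 0.114]
ee_rot: [2.968, 1.571, 0.074]
force: [-1.1, 0.6, -0.1]
width: 0.0562
t: 12.08
eef_pos: [0.5951, 0.0561, 0.1136]
ee_rot: [3.046, 1.57, 0.153]
force: [-4.0, -0.9, 5.6]
width: 0.0558
```

```bash
python3 -m inch '0 0 .007 0 0 0;0 0 0 0 0 0;-.025 .097 0 0 0 0;-.05 .194 0 0 0 0;-.05 .194 0 0 0 0;-.025 .097 0 0 0 0;0 0 0 0 0 0'; python3 m.py w4.png | grep -v '^-\|^[0-9]'
```

```text
t: 12.95
eef_pos: [0.591, 0.074, 0.1136]
ee_rot: [3.068, 1.569, 0.175]
force: [1.4, -3.3, 4.8]
width: 0.056
t 12.95 [0.591  0.074  0.1136] F [ 1.39 -3.3   4.83] w 0.056011466003664835 turn [-0.003  0.017 -0.008]
tcp in panel [-53.   18.6]
bin pts 12194 ((-30.342334747314453, 18.567943572998047), (80.8023452758789, 64.0008316040039), 0.03905198723077774)
lip z [156.  157.1 157.9] x/y rng [-4.7  9.9] [-11.4  48. ]
tip 9.93 pocket 1.43 lip top z 157.08 target .9,153
```

```bash
python3 -m inch '-.025 .097 .008 0 0 0;-.05 .194 0 0 0 0;-.05 .194 0 0 0 0;-.05 .194 0 0 0 0;-.025 .097 0 0 0 0;0 0 0 0 0 0'; python3 m.py w5.png | grep -v '^-\|^[0-9]'
```

```text
t: 13.75
eef_pos: [0.5846, 0.0972, 0.1136]
ee_rot: [-3.073, 1.57, 0.317]
force: [-0.0, -3.1, 5.2]
width: 0.0557
t 13.75 [0.5846 0.0972 0.1136] F [-0.03 -3.05  5.19] w 0.05570284709507804 turn [-0.002  0.007 -0.007]
tcp in panel [-53.6  42.7]
bin pts 11981 ((-27.303447723388672, 41.83287048339844), (63.32386016845703, 88.97679901123047), 87.3073501586914)
lip z [156.  157.1 157.9] x/y rng [-5.2  9.4] [12.6 69.6]
tip 9.46 pocket 0.96 lip top z 157.08 target .9,153
```

```bash
python3 -m inch '-.025 .097 .012 0 0 0;-.05 .194 0 0 0 0;-.05 .194 0 0 0 0;-.05 .194 0 0 0 0;-.025 .097 0 0 0 0;0 0 0 0 0 0'; python3 -m inch '-.025 .097 0 0 0 0;-.05 .194 0 0 0 0;-.05 .194 0 0 0 0;-.025 .097 0 0 0 0;0 0 0 0 0 0';  python3 m.py w6.png | grep -v '^-\|^[0-9]'
```

```text
t: 14.55
eef_pos: [0.5782, 0.1208, 0.1136]
ee_rot: [-1.636, 1.57, 1.754]
force: [0.1, -1.2, 4.1]
width: 0.0561
t: 15.18
eef_pos: [0.5738, 0.138, 0.1137]
ee_rot: [-1.722, 1.57, 1.668]
force: [0.4, -2.2, 4.2]
width: 0.0563
t 15.175 [0.5738 0.138  0.1137] F [ 0.42 -2.18  4.18] w 0.056329489874262256 turn [-0.004 -0.    -0.007]
tcp in panel [-54.1  84.9]
bin pts 4938 ((-31.16019058227539, 84.60395812988281), (63.705684661865234, 81.23283386230469), 88.78042602539062)
lip z [153.3 157.  157.8] x/y rng [-5.7  8.8] [53.2 67.4]
tip 18.24 pocket 9.74 lip top z 166.11 target .9,153
```

```bash
python3 -m inch '-.017 .065 0 0 0 0;-.025 .097 0 0 0 0;-.025 .097 0 0 0 0;0 0 0 0 0 0;0 0 0 0 0 0'; python3 -m inch '-.008 .032 0 0 0 0;-.008 .032 0 0 0 0;0 0 0 0 0 0'; python3 -m inch '-.008 .032 0 0 0 0;0 0 0 0 0 0'
```

```text
t: 15.85
eef_pos: [0.5718, 0.1456, 0.1136]
ee_rot: [-1.624, 1.571, 1.766]
force: [-0.7, -2.0, 4.1]
width: 0.0558
t: 16.23
eef_pos: [0.5714, 0.1472, 0.1136]
ee_rot: [0.83, 1.571, -2.063]
force: [0.9, -4.2, 4.1]
width: 0.0557
t: 16.48
eef_pos: [0.5711, 0.1483, 0.1137]
ee_rot: [-0.531, 1.571, 2.859]
force: [1.9, -3.4, 4.4]
width: 0.056
```

```bash
for i in 1; do python3 -m inch '-.008 .032 0 0 0 0;0 0 0 0 0 0'; done; python3 -m inch '-.008 .032 0 0 0 0;0 0 0 0 0 0'; python3 -m inch '-.008 .032 0 0 0 0;0 0 0 0 0 0'
```

```text
t: 16.73
eef_pos: [0.5709, 0.1493, 0.1136]
ee_rot: [-0.765, 1.571, 2.624]
force: [1.5, -4.4, 2.9]
width: 0.0554
t: 16.98
eef_pos: [0.5706, 0.1502, 0.1137]
ee_rot: [-1.534, 1.571, 1.856]
force: [1.4, -3.7, 4.1]
width: 0.0563
t: 17.23
eef_pos: [0.5704, 0.151, 0.1137]
ee_rot: [1.108, 1.571, -1.786]
force: [1.4, -4.9, 3.6]
width: 0.0557
```

```bash
python3 -m inch '-.008 .032 0 0 0 0;0 0 0 0 0 0;0 0 0 0 0 0'; python3 -m inch '-.008 .032 0 0 0 0;0 0 0 0 0 0;0 0 0 0 0 0'; python3 m.py w7.png | head -3; python3 - <<'E'
from h import *
p=shot('side','s2.png');im=cv2.imread('pics/s2.png')
cv2.imwrite('pics/s2b.png',cv2.resize(im[110:270,220:400],(720,640))[:600])
q=shot('scene','c2.png');im=cv2.imread('pics/c2.png')
E
```

```text
t: 17.6
eef_pos: [0.5702, 0.1517, 0.1137]
ee_rot: [1.116, 1.57, -1.777]
force: [2.2, -6.2, 3.3]
width: 0.0557
t: 17.98
eef_pos: [0.57, 0.1524, 0.1137]
ee_rot: [1.261, 1.57, -1.633]
force: [2.6, -7.3, 4.0]
width: 0.0556
t 17.975 [0.57   0.1524 0.1137] F [ 2.63 -7.28  3.95] w 0.05556087282098653 turn [ 0.009 -0.001  0.002]
tcp in panel [-54.1  99.7]
bin pts 4241 ((-27.098419189453125, 99.77165222167969), (90.06068420410156, 63.90449523925781), 0.009196859784424305)
```

View pics/w7.png

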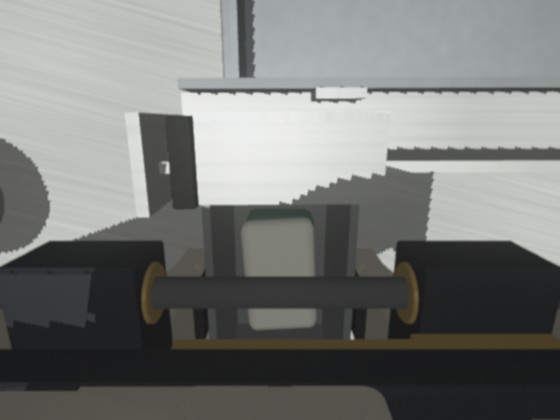

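The wrist picture shows the lip under the keeper, with the bin's leading edge (column ~205) up against the stop (~195). Fy has grown from -2 to -7.3 N, so the rubber is compressed by about 2 mm. I'll back off slightly, ease the grip, then release.

```bash
python3 -m inch '.005 -.02 0 0 0 0;.005 -.018 0 0 0 0;0 0 0 0 0 0;0 0 0 0 0 0'; python3 -m inch '0 0 0 0 0 0;0 0 0 0 0 0;0 0 0 0 0 0;0 0 0 0 0 0;0 0 0 0 0 0;0 0 0 0 0 0' 0 3; python3 -m inch '0 0 0 0 0 0;0 0 0 0 0 0;0 0 0 0 0 0;0 0 0 0 0 0;0 0 0 0 0 0;0 0 0 0 0 0;0 0 0 0 0 0;0 0 0 0 0 0' 0.95; python3 m.py w8.png|head -2
```

```text
t: 18.62
eef_pos: [0.5701, 0.1522, 0.1137]
ee_rot: [-1.669, 1.571, 1.721]
force: [-1.1, -1.3, 4.2]
width: 0.0562
t: 19.38
eef_pos: [0.5699, 0.1517, 0.1134]
ee_rot: [0.138, 1.57, -2.756]
force: [-0.5, -1.5, -3.7]
width: 0.0563
t: 20.38
eef_pos: [0.5702, 0.1519, 0.1137]
ee_rot: [-1.969, 1.571, 1.42]
force: [-0.4, 0.1, 0.5]
width: 0.0831
t 20.375 [0.5702 0.1519 0.1137] F [-0.44  0.12  0.51] w 0.08308785320548201 turn [-0.     0.    -0.002]
tcp in panel [-54.1  99.2]
```

View pics/w8.png

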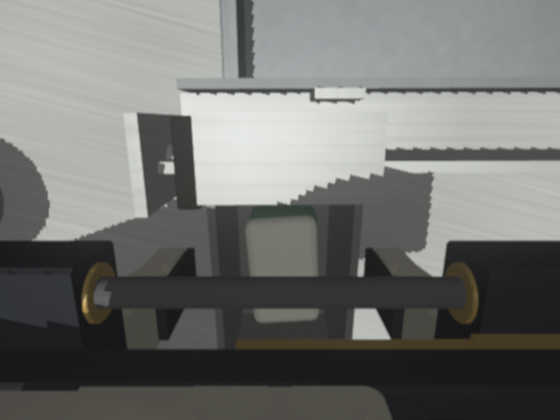

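```bash
cat > g.py <<'E'
from h import *
a=np.radians(14.2);O=np.array([.647,.069]);ex=np.array([np.cos(a),np.sin(a)]);ey=np.array([-ex[1],ex[0]])
for n in ('wrist','scene','side'):
    p=shot(n,n+'_g.png');W=cloud(p);P=W.reshape(-1,3);P=P[~np.isnan(P[:,0])]
    Q=np.c_[(P[:,:2]-O)@ex,(P[:,:2]-O)@ey,P[:,2]]*1000
    K=Q[(abs(Q[:,2]-167)<4)&(abs(Q[:,0]-4)<8)&(Q[:,1]>40)];print(n,'keeper y',np.percentile(K[:,1],[1,99]).round(1) if len(K) else '')
    for x0 in (-90,-70,-50,-40,-30,-20):
        g=Q[(Q[:,0]>x0)&(Q[:,0]<x0+10)&(Q[:,2]>135)&(Q[:,2]<157)&(Q[:,1]>50)&(Q[:,1]<150)]
        if len(g)>9: print(x0,len(g),'y',np.percentile(g[:,1],[1,99]).round(1),'z',np.percentile(g[:,2],[50,90]).round(1))
E
python3 g.py
```

```text
wrist keeper y [ 69.7 146.3]
-90 13 y [123.9 124.1] z [137.6 138.5]
-70 725 y [ 59.  142.9] z [147.6 151.6]
-50 792 y [ 50.2 149.9] z [141.3 148.3]
-40 726 y [ 71.3 127. ] z [149.6 150.9]
-30 800 y [ 71.3 127.1] z [150.3 151.7]
-20 719 y [ 71.2 143.3] z [151.  152.6]
scene keeper y [ 67.3 600.3]
-70 11 y [ 68.9 141.4] z [147.1 148.5]
-50 38 y [ 68.5 149.5] z [148.2 152. ]
-40 21 y [ 68.8 124.3] z [145.7 151.1]
-30 18 y [ 68.6 124.4] z [148.4 152.5]
-20 11 y [ 68.8 141.4] z [147. 153.]
side keeper y [ 544.5 2359. ]
-90 21 y [ 62.6 125.2] z [145.  149.1]
-70 35 y [ 50.7 146.2] z [144.8 150.8]
-50 15 y [117.  145.5] z [143.2 154.3]
-20 11 y [63.2 69.8] z [143.7 147.3]
```

```bash
python3 -m inch '0 0 .1 0 0 0;0 0 .3 0 0 0;0 0 .5 0 0 0;0 0 .6 0 0 0;0 0 .6 0 0 0;0 0 .6 0 0 0;0 0 .3 0 0 0;0 0 0 0 0 0;0 0 0 0 0 0'; cat >> g.py <<'E'
    if n=='wrist':
        K=Q[(abs(Q[:,2]-166)<3)&(Q[:,0]>-6)&(Q[:,0]<14)&(Q[:,1]>50)&(Q[:,1]<135)];print('keeper',np.percentile(K[:,1],[0,.5,99.5,100]).round(1),np.percentile(K[:,0],[.5,99.5]).round(1))
        for y in range(118,146,2):
            g=Q[(Q[:,1]>y)&(Q[:,1]<y+2)&(Q[:,0]>-16)&(Q[:,0]<18)&(Q[:,2]>130)]
            if len(g)>3: print(y,len(g),np.percentile(g[:,2],[2,50,98]).round(1),'x',np.percentile(g[:,0],[2,98]).round(1))
E
python3 g.py
```

```text
t: 21.7
eef_pos: [0.5699, 0.1517, 0.2031]
ee_rot: [0.044, 1.57, -2.849]
force: [0.0, 0.1, -0.5]
width: 0.0829
wrist keeper y [ 69.6 146.4]
-90 114 y [ 71.3 126.8] z [146.  147.1]
-70 191 y [ 71.  126.9] z [147.3 148.5]
-50 214 y [ 71.1 126.9] z [149.2 150.3]
-40 218 y [ 71.2 127. ] z [149.9 151. ]
-30 240 y [ 71.3 127. ] z [150.6 151.9]
-20 255 y [ 71.2 143.1] z [151.4 152.8]
keeper [ 68.8  69.3 126.7 129. ] [-5.6 13.6]
118 181 [164.7 166.  167.4] x [-8.9 17.3]
120 188 [164.9 166.1 167.3] x [-8.9 17.4]
122 181 [164.3 166.1 167.2] x [-9.1 17.5]
124 220 [140.5 165.9 167.3] x [-15.5  17.3]
126 140 [151.7 165.5 167.1] x [-14.9  17.3]
128 188 [159.7 161.1 162.5] x [-11.2  16.9]
130 186 [159.7 161.1 162.2] x [-11.5  16.9]
132 185 [159.9 161.  162.1] x [-11.3  16.8]
134 88 [159.5 160.8 162.1] x [-11.2  16.4]
136 20 [151.6 153.  154. ] x [-1.   2.5]
138 47 [139.8 143.8 154.3] x [-1.   7.2]
140 54 [139.4 143.1 154.3] x [-1.   7.2]
142 676 [131.5 154.8 166.8] x [-12.9  17.5]
144 243 [164.7 166.2 291.2] x [-15.8  17.3]
scene keeper y [ 67.1 598. ]
-70 17 y [ 68.1 124.6] z [147.  148.6]
-50 20 y [ 68.5 125.2] z [147.1 150.9]
-40 20 y [ 69.  124.2] z [149.  151.3]
-30 18 y [ 68.7 125.1] z [149.8 151.9]
side keeper y [  64.  2335.8]
-90 23 y [ 63.1 126.3] z [144.2 147.7]
-70 25 y [ 63.7 122.8] z [144.8 149.9]
-50 32 y [ 64.9 124.8] z [143.6 150. ]
-40 31 y [ 61.3 127.8] z [145.2 151.4]
-30 26 y [ 65.  126.9] z [145.4 153.5]
-20 34 y [ 65.5 143.2] z [145.4 153.8]
```

View pics/wrist_g.png

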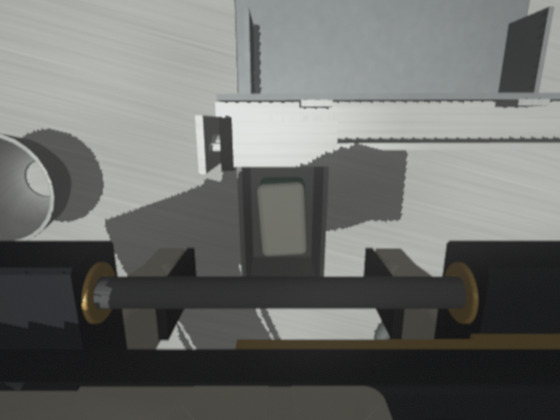

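```bash
python3 -c "
from station import arm
print(arm.job_done())"
```

```text
the job is handed in; nothing more can be done
None
```

The grey lipped bin is hanging by its lip on the rail, under the keeper roof and at the rubber end stop. I handed the job in at about 22 s; no verdict was reported.

- **Lift and hook:** I gripped the bin across its 56 mm width and carried it level. I then lowered it onto the open rail until the lip caught. The rail top was at about 153 mm.
- **Slide to the stop:** I slid it about 98 mm along the rail to the stop. The push rose from about 2 N to 7 N there, so the rubber was slightly compressed. I backed off about 1 mm, eased the grip, let go and moved straight up.
- **Forces:** The highest single force reading was about 7 N, and the downward load on the rail was about 9 N. I only read forces at the end of each move, so short peaks in between would not show.

**Last checks:**
- **Bin:** The wrist camera showed it still, leaning about 4.5°. Its leading edge was at 127.0 mm and the stop face at 126.4–127.1 mm, so it is touching to within about 1 mm. That is from measurement only, since a gap under 1 mm can't be ruled out.
- **Other cameras:** The scene and side cameras disagreed by 2–3 mm on rail height and bin position. I relied on the wrist camera, which saw bin and rail together.
- **Gripper:** It was open and about 50 mm above the rim, with no contact force.
- **Other objects:** I gave the bystanders no separate final check, but no motion went near them.

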